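# Find the centrifuge lid that binds and put it out of service

## Robot

A 7-joint arm with a two-finger parallel gripper is mounted at the origin on the work surface. World frame = base frame: x ahead of the robot, y to its left, z up, the work surface at z = 0. Lengths are in m, angles in rad, forces in N, time in s.
With the tool pointing down it reaches from about 0.425 to 0.95 m from the base axis. Payload 4.7 kg.
Tool frame: the origin (TCP) lies on the centre line of the jaws, within the pads' length; the fingertips stand robot.nose_length ahead of it and the grasp point (between the pads) lies 8 mm behind it (robot.nose_length is the distance from the TCP to the fingertips, in m); z points along the fingers, x is the direction in which the jaws open and shut, and the axes are right-handed (so a half turn about z gives the same grasp; the last joint's range is limited). The gripper opens to 85 mm and grips with 20 to 120 N. Pads are 22 mm wide; open, the fingers measure 114 mm over their backs; the gripper's body (76 mm by 85 mm) begins 54 mm behind the grasp point. The pads swing forward as they close: fully open they stand 13 mm farther back than shut.
Start: joints at [-1.168, 0.469, -0.049, 1.532, 0.024, 1.141, -0.082], TCP at [0.282, 0.613, 0.242] pointing down, gripper open.
Joint ranges: [-2.59, 2.59], [-0.33, 1.99], [-1.39, 1.29], [0.1, 2.45], [-1.04, 4.18], [0.21, 1.99], [-2.66, 2.66]. Speed limits (rad/s): [2.57, 2.57, 3.14, 3.14, 3.14, 3.14, 3.14].

## Interface

Orientations are given as [roll, pitch, yaw] about the fixed x, y, z axes, in that order (R = Rz(yaw) Ry(pitch) Rx(roll)).
In Python, from plant import robot gives the robot as it stands. Calls block until the motion is done:
- robot.goto(position, orientation): joint-space move of the TCP to a pose.
- robot.move_straight(position, vel=0.15, attitude=None, contact_N=None): straight line of the TCP; attitude=None keeps the orientation; vel is the mean speed in m/s. With contact_N (N) it stops when the force on the tool has changed by that much, and returns True; else False.
- robot.move_joints(angles): joint-space move.
- robot.grip(opening, strength=None): opening from 0.0 (shut) to 1.0 (fully open); strength is the grip in N (None keeps the last); returns when the fingers have stopped.
- robot.sleep(seconds).
- robot.inverse_kinematics(position, orientation): joint angles nearest the present ones, or None.
- robot.sense(): the state.
- robot.grab_frame(name): name is "scene" or "top" or "wrist"; returns a dict with "image" (420x560x3 uint8, red, green, blue), "range_z" (420x560 float32, m along the optical axis (not along the pixel's ray), 0 where there is no reading), "fx", "fy", "cx", "cy" (pixels), "dist_coeffs" ([k1, k2, p1, p2, k3] as OpenCV has them; the pictures are not rectified), "R" (3x3) and "t" (3): a world point X has camera coordinates R X + t. Camera axes: x right, y down, z forward; pixel columns grow to the right and rows downward; lengths in m; the calibration is good to about 2 mm. A picture is of the moment at which its call begins.
A pose or a line that the arm cannot do raises robot.IKError and nothing moves.
- robot.close_job(): hands the job in, once; it reports no verdict.
The state is a dict: "t": time; "joint_pos": joint angles; "joint_velocities": joint speeds; "effort": joint torques, N m; "tcp_pos": TCP position; "tcp_rot": TCP orientation; "wrist_force": force on the tool from outside, world axes, zero at the start; "torque": the same for the moment, N m; "opening": opening from 0.0 (shut) to 1.0 (fully open).
Only numpy, scipy, OpenCV 4.12 (cv2) and the standard library are available. Lean on these libraries where they do the work, as an engineer would, in place of code of your own. Each camera call takes 0.05 s, during which the arm holds its last target.

## Task

One of these three centrifuges has a lid hinge that binds part of the way up. Swing each lid up gently by its handle and feel it: leave the two sound lids standing fully open to air, but when one stiffens do not force it any further; bring it back down fully shut and stand the red out-of-service sign upright on top of it. Leave the bottle, dish and slide box where they are.

Things in the scene. Friction and masses are not known exactly. Their poses are not given: they have to be found in the camera images.
- centrifuge_a: cream personal microcentrifuge fixed to the bench, 150 wide (y) x 185 deep (x), case top 79 mm above the bench, front towards -x; a low sloped control panel, up to 45 mm high, reaches to 127 mm ahead of the origin. Origin: underside centre, at bench height. All three look alike.
- lid_a (a joint): angle of the flat grey lid of centrifuge_a, rad: 0 shut, grows as its front edge swings up, 1.45 at the open stop. Hinged at the rear along y. A sound hinge stays where it is left and takes 1 to 4 N at the handle to raise, much the same all the way; a binding one begins so, but from about 0.4 rad up hardens springily by about 9 N per further 0.1 rad.
- leaf_a (a joint): flex of the thin steel hinge leaf that carries lid_a at the rear of the case, rad: 0 at rest, about 0.0036 per newton at the handle beyond the lid's weight; springs back, but is spoilt if forced past 0.065 (about 19 N at the handle).
- handle_a (a point): middle of the black handle bar of lid_a: a round bar 12 mm thick and 92 mm long, along the centrifuge's y, on two arms (8 mm wide, inner faces 76 mm apart) in the plane of the lid, 39 mm ahead of the lid's front edge. Shut, it is 91 mm above the bench with free space under, ahead of and (33 mm) behind it. The point turns with the lid; its y axis is the bar.
- hinge_a (a point): point on the hinge axis of lid_a, on the lid's centre line, 86 mm above the bench, 214 mm behind and 5 mm below the handle bar (lid shut); y is the hinge axis; turns with the lid.
- lidtop_a (a point): centre of the flat top face of lid_a (163 deep x 150 wide, 18 mm thick; its middle is 88 mm ahead of the hinge, 102 mm above the bench when shut); z is its outward normal; turns with the lid.
- centrifuge_b: cream personal microcentrifuge fixed to the bench, 150 wide (y) x 185 deep (x), case top 79 mm above the bench, front towards -x; a low sloped control panel, up to 45 mm high, reaches to 127 mm ahead of the origin. Origin: underside centre, at bench height. All three look alike.
- lid_b (a joint): angle of the flat grey lid of centrifuge_b, rad: 0 shut, grows as its front edge swings up, 1.45 at the open stop. Hinged at the rear along y. A sound hinge stays where it is left and takes 1 to 4 N at the handle to raise, much the same all the way; a binding one begins so, but from about 0.4 rad up hardens springily by about 9 N per further 0.1 rad.
- leaf_b (a joint): flex of the thin steel hinge leaf that carries lid_b at the rear of the case, rad: 0 at rest, about 0.0036 per newton at the handle beyond the lid's weight; springs back, but is spoilt if forced past 0.065 (about 19 N at the handle).
- handle_b (a point): middle of the black handle bar of lid_b: a round bar 12 mm thick and 92 mm long, along the centrifuge's y, on two arms (8 mm wide, inner faces 76 mm apart) in the plane of the lid, 39 mm ahead of the lid's front edge. Shut, it is 91 mm above the bench with free space under, ahead of and (33 mm) behind it. The point turns with the lid; its y axis is the bar.
- hinge_b (a point): point on the hinge axis of lid_b, on the lid's centre line, 86 mm above the bench, 214 mm behind and 5 mm below the handle bar (lid shut); y is the hinge axis; turns with the lid.
- lidtop_b (a point): centre of the flat top face of lid_b (163 deep x 150 wide, 18 mm thick; its middle is 88 mm ahead of the hinge, 102 mm above the bench when shut); z is its outward normal; turns with the lid.
- centrifuge_c: cream personal microcentrifuge fixed to the bench, 150 wide (y) x 185 deep (x), case top 79 mm above the bench, front towards -x; a low sloped control panel, up to 45 mm high, reaches to 127 mm ahead of the origin. Origin: underside centre, at bench height. All three look alike.
- lid_c (a joint): angle of the flat grey lid of centrifuge_c, rad: 0 shut, grows as its front edge swings up, 1.45 at the open stop. Hinged at the rear along y. A sound hinge stays where it is left and takes 1 to 4 N at the handle to raise, much the same all the way; a binding one begins so, but from about 0.4 rad up hardens springily by about 9 N per further 0.1 rad.
- leaf_c (a joint): flex of the thin steel hinge leaf that carries lid_c at the rear of the case, rad: 0 at rest, about 0.0036 per newton at the handle beyond the lid's weight; springs back, but is spoilt if forced past 0.065 (about 19 N at the handle).
- handle_c (a point): middle of the black handle bar of lid_c: a round bar 12 mm thick and 92 mm long, along the centrifuge's y, on two arms (8 mm wide, inner faces 76 mm apart) in the plane of the lid, 39 mm ahead of the lid's front edge. Shut, it is 91 mm above the bench with free space under, ahead of and (33 mm) behind it. The point turns with the lid; its y axis is the bar.
- hinge_c (a point): point on the hinge axis of lid_c, on the lid's centre line, 86 mm above the bench, 214 mm behind and 5 mm below the handle bar (lid shut); y is the hinge axis; turns with the lid.
- lidtop_c (a point): centre of the flat top face of lid_c (163 deep x 150 wide, 18 mm thick; its middle is 88 mm ahead of the hinge, 102 mm above the bench when shut); z is its outward normal; turns with the lid.
- sign: red out-of-service desk sign with a white bar, loose, 120 g, of inverted-T form: an upright plate 8 mm thick (x), 75 mm wide (y), with its top 84 mm above the underside, in the middle of a flat foot 60 (x) x 75 (y) x 8 mm. Origin: underside centre; z up.
- bottle: brown glass reagent bottle, 64 mm diameter, 130 mm high, loose; stays where it is. Origin: underside centre.
- dish: reddish covered culture dish, 92 mm diameter, 16 mm high, loose; stays where it is. Origin: underside centre.
- slide_box: blue plastic slide box, 98 x 83 x 35 mm, loose; stays where it is. Origin: underside centre.
Things that resemble listed ones, but are neither listed nor needed, are in the scene too. What is meant by the sign is not turquoise, and is the larger of those in its own colour.

How it is judged:
By the outcome, as a careful person would: the job done as asked, in the order asked, and still so for the second after the job is handed in, with the robot touching nothing.
It also fails if it takes over 72 s, if anything falls off the work surface, if the arm or the gripper's body presses on something with over 40 N, if the wrist force passes 120 N, or if a joint passes its speed limit or range.

## Working session

There is one attempt and no reset: what is moved stays moved. The work goes in short steps, each a Python script; the robot and the scene stay as the last script left them, time stands still between calls to the robot, and variables do not carry over. Pictures are saved under pics/ and viewed, and the job is handed in when it is done.

```bash
ls; mkdir -p pics
python3 - <<'E'
from plant import robot
import cv2
s=robot.sense();print(s, robot.nose_length)
for n in("scene","top","wrist"):
    f=robot.grab_frame(n);cv2.imwrite(f"pics/{n}0.png",f["image"][:,:,::-1])
    print(n,f["fx"],f["fy"],f["cx"],f["cy"],f["dist_coeffs"],f["R"],f["t"])
E
```

```text
pics
{'t': 0.0, 'joint_pos': array([-1.16791706,  0.4694703 , -0.04857581,  1.53369068,  0.02409698,
        1.14098032, -0.08231001]), 'joint_velocities': array([-4.85853830e-04, -1.33720506e-03, -5.91907660e-04,  2.66382681e-04,
        1.16531397e-04, -7.43089756e-05, -9.20455049e-04]), 'effort': array([ 2.65877297e-04, -5.10295415e+01, -4.65311785e-02, -2.37710917e+01,
        1.06565395e-02,  7.38204166e-03, -2.17910161e-05]), 'tcp_pos': array([0.2822451 , 0.6125456 , 0.24124324]), 'tcp_rot': array([3.14151555e+00, 1.96169470e-03, 1.13902020e+00]), 'wrist_force': array([ 0.50498919, -0.49929308, -0.31977273]), 'torque': array([-0.00251127,  0.01712422,  0.02205186]), 'opening': 1.0001328908885299} 0.011
scene 381.8842644260465 381.8842644260465 281.3927541426712 207.528033283111 [-0.03176662  0.          0.          0.          0.        ] [[ 0.47265433  0.88124287  0.00298185]
 [ 0.57300204 -0.30475521 -0.76078441]
 [-0.6695271   0.36129665 -0.64899783]] [-0.27251344 -0.26860005  1.64725919]
top 387.4534425299666 387.4534425299666 272.32477870573916 212.6431240147476 [-0.09546901  0.          0.          0.          0.        ] [[ 0.01405419 -0.99968197  0.02093903]
 [-0.98684805 -0.01724034 -0.16072865]
 [ 0.16103853 -0.01840473 -0.9867765 ]] [-0.03387083  0.59162598  1.10704411]
wrist 363.54838507779175 363.54838507779175 279.7852101361607 208.85725301923284 [-0.08723865  0.          0.          0.          0.        ] [[ 0.4177001   0.90858226 -0.00221419]
 [ 0.86976718 -0.39914867  0.29014719]
 [ 0.2627388  -0.12312034 -0.95697947]] [-0.67373079 -0.03881795  0.38072765]
```

View pics/scene0.png

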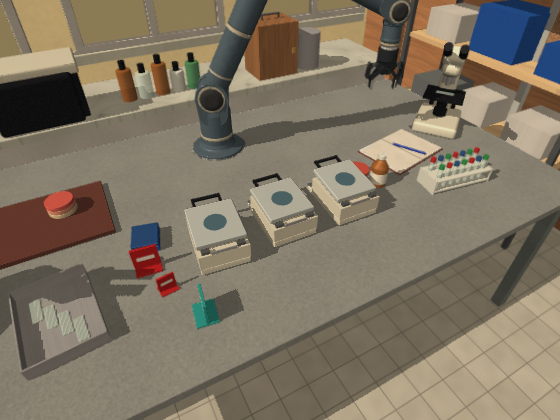

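View pics/top0.png

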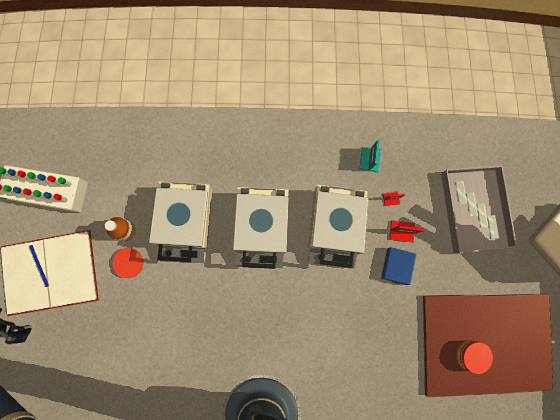

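View pics/wrist0.png

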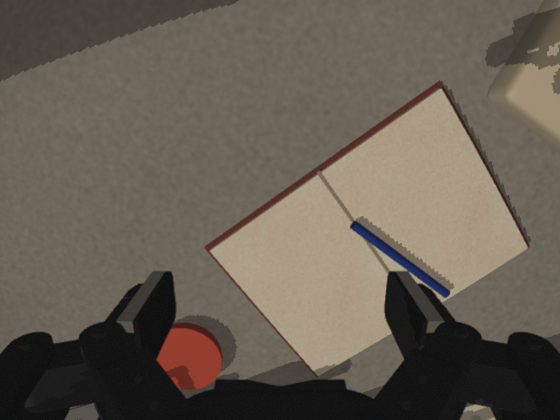

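The top view shows three centrifuges at about (180,215), (261,220) and (340,220), handles towards the robot. There are two red signs, a small one at (392,199) and a larger one at (405,231), plus a turquoise one at (371,156). I'll measure them next.

```bash
cat > h.py <<'E'
from plant import robot
import numpy as np, cv2
def cloud(f):
    h,w=f["range_z"].shape
    K=np.array([[f["fx"],0,f["cx"]],[0,f["fy"],f["cy"]],[0,0,1]])
    uv=np.stack(np.meshgrid(np.arange(w),np.arange(h)),-1).reshape(-1,1,2).astype(np.float64)
    n=cv2.undistortPoints(uv,K,np.array(f["dist_coeffs"]))[:,0]
    d=f["range_z"].reshape(-1,1)
    P=np.hstack([n,np.ones((len(n),1))])*d
    X=(P-np.array(f["t"]))@np.array(f["R"])
    X[d[:,0]==0]=np.nan
    return X.reshape(h,w,3)
def rect(pts):
    r=cv2.minAreaRect(pts.astype(np.float32)); return r
def blobs(mask,minA=30):
    n,l,s,c=cv2.connectedComponentsWithStats(mask.astype(np.uint8))
    return [(l==i,s[i],c[i]) for i in range(1,n) if s[i,4]>=minA]
E
python3 - <<'E'
from h import *
f=robot.grab_frame("top");X=cloud(f);im=f["image"]
z=X[...,2]
print("bench z",np.nanmedian(z[300:340,250:350]))
for m,s,c in blobs((z>.094)&(z<.112),600):
    p=X[m]; r=rect(p[:,:2]); print("lid",s,c.round(),np.round(r[0],4),np.round(r[1],4),r[2],np.median(p[:,2]))
hsv=cv2.cvtColor(im,cv2.COLOR_RGB2HSV)
red=((hsv[...,0]<6)|(hsv[...,0]>174))&(hsv[...,1]>170)&(hsv[...,2]>80)
for m,s,c in blobs(red,30):
    p=X[m]; print("red",s,c.round(),p.min(0).round(3),p.max(0).round(3),rect(p[:,:2]))
v=cv2.resize(im[170:290,140:420],None,fx=2.8,fy=2.8,interpolation=cv2.INTER_CUBIC);cv2.imwrite("pics/crop1.png",v[:,:,::-1])
g=robot.grab_frame("scene");cv2.imwrite("pics/crop2.png",cv2.resize(g["image"][210:340,110:250],None,fx=4,fy=4,interpolation=cv2.INTER_CUBIC)[:,:,::-1])
E
```

```text
bench z 0.0003218434314587208
lid [ 152  187   56   41 1530] [180. 204.] [0.5972 0.241 ] [0.1521 0.1093] 86.13236236572266 0.1073721512423026
lid [ 312  191   56   77 2938] [340. 223.] [ 0.5472 -0.2151] [0.1495 0.2248] 83.27717590332031 0.10710856720585127
lid [ 233  194   56   75 3169] [260. 225.] [0.5325 0.0099] [0.1502 0.2081] 88.0307846069336 0.10636511936800828
red [ 17 171   9   6  40] [ 21. 173.] [0.68  0.717 0.094] [0.695 0.736 0.115] ((0.6869891285896301, 0.7262681126594543), (0.014511770568788052, 0.018974043428897858), 5.116751670837402)
red [ 47 176   9   6  39] [ 51. 178.] [nan nan nan] [nan nan nan] ((0.6728314161300659, 0.6293330192565918), (0.0176264438778162, 0.014241083525121212), 84.7044906616211)
red [ 23 189   8   6  38] [ 26. 191.] [0.625 0.693 0.096] [0.64  0.708 0.117] ((0.6324872970581055, 0.6997060179710388), (0.014637460000813007, 0.015739040449261665), 10.782334327697754)
red [383 192  22  14 191] [392. 198.] [nan nan nan] [nan nan nan] ((0.6525222063064575, -0.41052383184432983), (0.03897916525602341, 0.06976637989282608), 6.611331462860107)
red [ 54 194 
[... 170 characters left out ...]

red [390 221  34  21 431] [403. 231.] [nan nan nan] [nan nan nan] ((0.5492293238639832, -0.43135762214660645), (0.07574950158596039, 0.062282200902700424), 84.38226318359375)
red [ 90 237   6  47  55] [ 92. 259.] [nan nan nan] [nan nan nan] ((0.44267597794532776, 0.5255036354064941), (0.14318715035915375, 0.0040503269992768764), 12.781497955322266)
red [113 248  30  30 689] [127. 263.] [nan nan nan] [nan nan nan] ((0.44578254222869873, 0.4163860082626343), (0.07589447498321533, 0.07504589855670929), 36.020809173583984)
red [462 342  31  32 699] [477. 358.] [nan nan nan] [nan nan nan] ((0.15391220152378082, -0.6403807401657104), (0.10497375577688217, 0.07599309086799622), 50.976871490478516)
```

View pics/crop1.png

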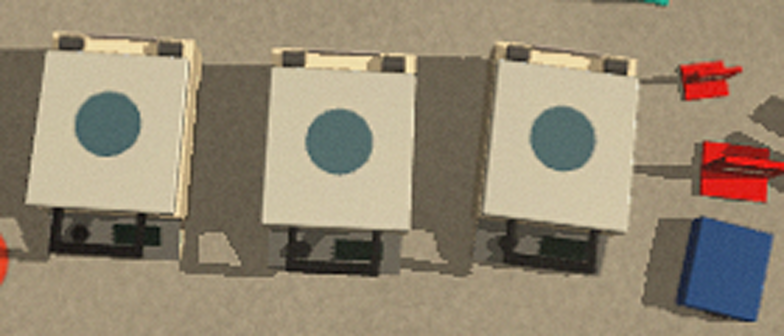

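View pics/crop2.png

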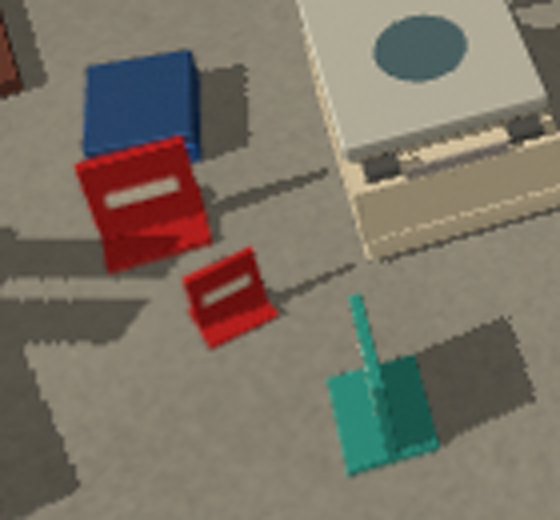

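The larger red sign is at (403,231) in the top view: it covers 431 px against 191 px for the small one, and the turquoise one is ruled out by colour. In the scene crop it also has the white bar and stands beside the blue box. It is the one meant. Next I'll cast rays onto the known plane heights.

```bash
cat >> h.py <<'E'
def onplane(f,uv,z):
    K=np.array([[f["fx"],0,f["cx"]],[0,f["fy"],f["cy"]],[0,0,1]])
    n=cv2.undistortPoints(np.asarray(uv,float).reshape(-1,1,2),K,np.array(f["dist_coeffs"]))[:,0]
    R=np.array(f["R"]);C=-R.T@np.array(f["t"])
    D=np.hstack([n,np.ones((len(n),1))])@R
    return C+D*((z-C[2])/D[:,2])[:,None]
def bluebox(hsv): return (hsv[...,0]>105)&(hsv[...,0]<125)&(hsv[...,1]>140)
E
python3 - <<'E'
from h import *
f=robot.grab_frame("top");im=f["image"];hsv=cv2.cvtColor(im,cv2.COLOR_RGB2HSV)
for u,v in [(165,195),(195,240),(250,200),(275,240),(325,200),(355,240),(180,184),(208,220),(300,300)]: print(u,v,im[v,u],hsv[v,u])
X=cloud(f)
g=robot.grab_frame("scene");hg=cv2.cvtColor(g["image"],cv2.COLOR_RGB2HSV);Y=cloud(g)
print("scene bench z", np.nanmedian(Y[300:320,240:260,2]))
for nm,c in(("L",(180,215)),("M",(261,220)),("R",(340,220))):
    print(nm, X[c[1]-1,c[0]])
for m,s,c in blobs((Y[...,2]>.08)&(Y[...,2]<.12),600):
    p=Y[m]; p=p[np.isfinite(p[:,0])]; r=rect(p[:,:2]); print("scene lid",s,c.round(),np.round(r[0],4),np.round(r[1],4),r[2],np.median(p[:,2]))
E
```

```text
165 195 [205 196 168] [ 23  46 205]
195 240 [206 192 168] [ 19  47 206]
250 200 [205 196 166] [ 23  49 205]
275 240 [210 200 170] [ 23  49 210]
325 200 [210 197 171] [ 20  47 210]
355 240 [210 198 168] [ 21  51 210]
180 184 [220 193 147] [ 19  85 220]
208 220 [193 171 126] [ 20  89 193]
300 300 [162 147 120] [ 19  66 162]
scene bench z -0.0008811432730624063
L [0.57267805 0.23560346 0.11580076]
M [0.56357225 0.00820459 0.10843326]
R [ 0.56758822 -0.21590032  0.1068474 ]
scene lid [  0  97  88  33 806] [ 43. 116.] [-0.4471 -0.616 ] [0.1151 0.3836] 17.824485778808594 0.09986622520867633
scene lid [ 313  155   65   53 1866] [344. 181.] [0.558  0.2417] [0.1528 0.2332] 88.34773254394531 0.10886392679056756
scene lid [ 250  173   64   55 2085] [281. 200.] [0.5448 0.009 ] [0.1517 0.234 ] 88.99911499023438 0.10461651451454196
scene lid [ 184  193   63   64 2525] [215. 224.] [ 0.5517 -0.2158] [0.1504 0.2316] 83.5129623413086 0.10560761142423586
```

Run:
```python
from h import *
f=robot.grab_frame("top");g=robot.grab_frame("scene")
for n,fr in(("top",f),("scene",g)):
    X=cloud(fr);hsv=cv2.cvtColor(fr["image"],cv2.COLOR_RGB2HSV)
    m=(hsv[...,1]<66)&(hsv[...,2]>140)&(X[...,2]>.085)&(X[...,2]<.14)&(X[...,0]>.4)&(X[...,0]<.75)&(abs(X[...,1])<.33)
    m=cv2.morphologyEx(m.astype(np.uint8),cv2.MORPH_OPEN,np.ones((3,3)))
    for b,s,c in blobs(m,500):
        p=X[b];A=np.c_[p[:,:2]-p[:,:2].mean(0),np.ones(len(p))]
        k,*_=np.linalg.lstsq(A,p[:,2],rcond=None)
        cs,_=cv2.findContours(b.astype(np.uint8),cv2.RETR_EXTERNAL,cv2.CHAIN_APPROX_NONE)
        q=onplane(fr,max(cs,key=len)[:,0],.102)[:,:2]
        r=rect(q)
        print(n,s,c.round(),"plane",k.round(4),"rect .102",np.round(r[0],4),np.round(r[1],4),round(r[2],2))
    # bench near centrifuges
    for x,y in((.4,.12),(.4,.32),(.4,-.1),(.7,.12),(.75,-.1),(.4,-.3),(.72,-.3)):
        d=np.hypot(X[...,0]-x,X[...,1]-y); b=d<.02; print((x,y),b.sum(),np.nanmedian(X[b][:,2]).round(4))
```

```text
top [ 149  188   59   58 2493] [179. 217.] plane [-0.0956  0.0089  0.1113] rect .102 [0.5683 0.2434] [0.1525 0.1604] 87.06
top [ 313  191   55   62 2416] [340. 222.] plane [-0.0545  0.0075  0.1074] rect .102 [ 0.5618 -0.2182] [0.1482 0.1602] 83.56
top [ 234  194   55   58 2491] [261. 223.] plane [-0.0454  0.0024  0.1065] rect .102 [0.5548 0.0084] [0.1485 0.1603] 88.15
(0.4, 0.12) 135 -0.0001
(0.4, 0.32) 135 0.0002
(0.4, -0.1) 137 0.0002
(0.7, 0.12) 120 -0.0002
(0.75, -0.1) 119 -0.0002
(0.4, -0.3) 130 -0.0004
(0.72, -0.3) 117 0.0001
scene [ 314  160   60   40 1242] [343. 179.] plane [-0.0949  0.0208  0.1096] rect .102 [0.5593 0.2446] [0.159  0.1876] 84.03
scene [ 250  178   62   44 1387] [280. 199.] plane [-0.0442  0.0111  0.1052] rect .102 [0.5535 0.0079] [0.1542 0.1753] 87.25
scene [ 185  199   61   48 1666] [213. 222.] plane [-0.0564  0.0097  0.1062] rect .102 [ 0.5575 -0.2174] [0.1492 0.1739] 83.2
(0.4, 0.12) 0 nan
(0.4, 0.32) 0 nan
(0.4, -0.1) 22 0.0004
(0.7, 0.12) 147 -0.0018
(0.75, -0.1) 191 -0.0024
(0.4, -0.3) 76 -0.0003
(0.72, -0.3) 209 -0.0025
  return np.nanmean(a, axis, out=out, keepdims=keepdims)
```

The lid planes are tilted, so the lids start slightly ajar: about 0.095, 0.045 and 0.055 rad for left, middle and right. I'll locate the handle bars directly and check the tilted-tool IK.

Run:
```python
from h import *
f=robot.grab_frame("top");X=cloud(f);hsv=cv2.cvtColor(f["image"],cv2.COLOR_RGB2HSV)
m=(hsv[...,1]<66)&(hsv[...,2]>140)&(X[...,2]>.085)&(X[...,2]<.14)&(X[...,0]>.4)&(X[...,0]<.75)&(abs(X[...,1])<.33)
m=cv2.morphologyEx(m.astype(np.uint8),cv2.MORPH_OPEN,np.ones((3,3)))
dark=(hsv[...,2]<50)&(X[...,2]>.07)&(X[...,2]<.16)
hg={}
g=robot.grab_frame("scene");Xg=cloud(g);hg_=cv2.cvtColor(g["image"],cv2.COLOR_RGB2HSV);dg=(hg_[...,2]<50)&(Xg[...,2]>.07)&(Xg[...,2]<.16)
for nm,th in(("L",.095),("M",.045),("R",.055)):
    pass
for b,s,c in blobs(m,500):
    p=X[b];A=np.c_[p[:,:2]-p[:,:2].mean(0),np.ones(len(p))]
    k,*_=np.linalg.lstsq(A,p[:,2],rcond=None); th=-k[0]
    zc=.086+.088*np.sin(th)+.016*np.cos(th)
    cs,_=cv2.findContours(b.astype(np.uint8),cv2.RETR_EXTERNAL,cv2.CHAIN_APPROX_NONE)
    q=onplane(f,max(cs,key=len)[:,0],zc)[:,:2]; r=rect(q)
    yaw=np.radians(r[2]-90); c0=np.array(r[0]); fx=np.array([np.cos(yaw),np.sin(yaw)])
    # hinge: lidtop centre is 88cos - ... from hinge forward; top offset 16 up -> +16 sin (backward toward +x)
    hinge=c0+fx*(.088*np.cos(th)-.016*np.sin(th))
    a=th+.0234; hd=hinge-fx*.214*np.cos(a); hz=.086+.214*np.sin(a)
    print("px",c.round(),"th",th.round(3),"zc",zc.round(4),"yaw",yaw.round(4),"c",c0.round(4),np.round(r[1],4),"hinge",hinge.round(4),"handle pred",hd.round(4),hz.round(4))
    for nm,XX,D in(("top",X,dark),("scene",Xg,dg)):
        loc=(XX[...,:2]-hd)@np.c_[fx,[-fx[1],fx[0]]]
        sel=D&(abs(loc[...,0])<.025)&(abs(loc[...,1])<.033)
        P=XX[sel]; L=loc[sel]; sel2=dark
        if len(P)>3: print("   bar",nm,len(P),"local x med",np.median(L[:,0]).round(4),np.percentile(L[:,0],[5,95]).round(4),"z",np.percentile(P[:,2],[20,50,80]).round(4))
    for tilt in(0.3,.5,.7,.8):
        for al in(a,.7,1.2,1.47):
            pos=[*(hinge-fx*.217*np.cos(al)),.086+.217*np.sin(al)]
            res=[]
            for flip in(0,np.pi):
                # tool z = (sin t,0,-cos t) in local; 
                from scipy.spatial.transform import Rotation as Ro
                Rt=Ro.from_euler('z',yaw)*Ro.from_euler('y',-tilt)*Ro.from_euler('x',np.pi)*Ro.from_euler('z',flip)
                zt=Rt.as_matrix()[:,2]
                pp=np.array(pos)+zt*.008
                res.append(robot.inverse_kinematics(list(pp),list(Rt.as_euler('xyz'))) is not None)
            print("  tilt",tilt,"al",round(al,2),res,zt.round(2),end="")
        print()
```

```text
px [179. 217.] th 0.096 zc 0.1103 yaw -0.0514 c [0.5671 0.2415] [0.1514 0.1592] hinge [0.6531 0.2371] handle pred [0.4409 0.248 ] 0.1114
   bar top 91 local x med 0.0066 [0.002  0.0111] z [0.1151 0.117  0.119 ]
   bar scene 43 local x med 0.0107 [0.0069 0.0145] z [0.1122 0.1154 0.1176]
  tilt 0.3 al 0.12 [True, True] [ 0.3  -0.02 -0.96]  tilt 0.3 al 0.7 [True, True] [ 0.3  -0.02 -0.96]  tilt 0.3 al 1.2 [True, True] [ 0.3  -0.02 -0.96]  tilt 0.3 al 1.47 [True, True] [ 0.3  -0.02 -0.96]
  tilt 0.5 al 0.12 [True, True] [ 0.48 -0.02 -0.88]  tilt 0.5 al 0.7 [True, True] [ 0.48 -0.02 -0.88]  tilt 0.5 al 1.2 [True, True] [ 0.48 -0.02 -0.88]  tilt 0.5 al 1.47 [True, True] [ 0.48 -0.02 -0.88]
  tilt 0.7 al 0.12 [True, True] [ 0.64 -0.03 -0.76]  tilt 0.7 al 0.7 [True, True] [ 0.64 -0.03 -0.76]  tilt 0.7 al 1.2 [True, True] [ 0.64 -0.03 -0.76]  tilt 0.7 al 1.47 [True, True] [ 0.64 -0.03 -0.76]
  tilt 0.8 al 0.12 [False, False] [ 0.72 -0.04 -0.7 ]  tilt 0.8 al 0.7 [True, True] [ 0.72 -0.04 -0.7 ]  tilt 0.8 al 1.2 [True, True] [ 0.72 -0.04 -0.7 ]  tilt 0.8 al 1.47 [True, True] [ 0.72 -0.04 -0.7 ]
[... 1527 characters left out ...]
e, True] [ 0.3  -0.01 -0.96]  tilt 0.3 al 1.47 [True, True] [ 0.3  -0.01 -0.96]
  tilt 0.5 al 0.07 [False, False] [ 0.48 -0.02 -0.88]  tilt 0.5 al 0.7 [True, True] [ 0.48 -0.02 -0.88]  tilt 0.5 al 1.2 [True, True] [ 0.48 -0.02 -0.88]  tilt 0.5 al 1.47 [True, True] [ 0.48 -0.02 -0.88]
  tilt 0.7 al 0.07 [False, False] [ 0.64 -0.02 -0.76]  tilt 0.7 al 0.7 [False, False] [ 0.64 -0.02 -0.76]  tilt 0.7 al 1.2 [True, True] [ 0.64 -0.02 -0.76]  tilt 0.7 al 1.47 [True, True] [ 0.64 -0.02 -0.76]
  tilt 0.8 al 0.07 [False, False] [ 0.72 -0.02 -0.7 ]  tilt 0.8 al 0.7 [False, False] [ 0.72 -0.02 -0.7 ]  tilt 0.8 al 1.2 [False, False] [ 0.72 -0.02 -0.7 ]  tilt 0.8 al 1.47 [True, True] [ 0.72 -0.02 -0.7 ]
```

```bash
cat >> h.py <<'E'
from scipy.spatial.transform import Rotation as Ro
TILT=.3
def att(yaw,tilt=TILT):
    R=Ro.from_euler('z',yaw)*Ro.from_euler('y',-tilt)*Ro.from_euler('x',np.pi)
    return list(R.as_euler('xyz')),R.as_matrix()
def tcp_for(p,yaw,tilt=TILT,off=.008):
    e,M=att(yaw,tilt); return list(np.array(p)+M[:,2]*off),e
def say(tag=""):
    s=robot.sense();print(tag,"t",round(s["t"],2),"tcp",s["tcp_pos"].round(4),"F",s["wrist_force"].round(2),"op",round(s["opening"],3));return s
E
python3 - <<'E'
from h import *
p,e=tcp_for([.446,.248,.25],-.0514)
robot.goto(p,e); say(); robot.grip(.3,20); say()
f=robot.grab_frame("wrist");cv2.imwrite("pics/w1.png",f["image"][:,:,::-1])
np.save("w1.npy",f,allow_pickle=True)
E
```

```text
t 2.03 tcp [0.4484 0.2493 0.2427] F [-0.29  0.53  0.78] op 1.0
 t 2.63 tcp [0.4484 0.2479 0.2423] F [0.4  0.05 0.43] op 0.297
```

View pics/w1.png

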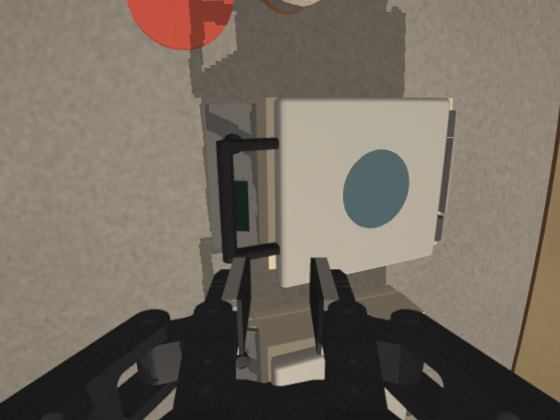

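The wrist view shows the left handle bar running from about (232,143) to (229,258), the lid front edge at about x=277, and the disc at (376,188).

Run:
```python
from h import *
f=np.load("w1.npy",allow_pickle=True).item();X=cloud(f);hsv=cv2.cvtColor(f["image"],cv2.COLOR_RGB2HSV)
rows=range(160,245,8)
pts=[]
for r in rows:
    d=np.where((f["image"][r,205:262].max(1)<32))[0]+205
    d=[u for u in d if X[r,u,2]>.1]
    pts.append((np.mean(d),r)); 
print(np.round(pts,1)[:4],np.round(pts,1)[-2:])
P=onplane(f,pts,.1114); print(P[0].round(4),P[-1].round(4),P.mean(0).round(4),"dir",np.degrees(np.arctan2(*(P[0]-P[-1])[:2])).round(2))
print("range z",[X[int(r),int(u)].round(4) for u,r in pts][::3])
m=(hsv[...,1]<66)&(hsv[...,2]>140)&(X[...,2]>.09)&(X[...,2]<.15)
b=max(blobs(cv2.morphologyEx(m.astype(np.uint8),cv2.MORPH_OPEN,np.ones((5,5))),500),key=lambda t:t[1][4])[0]
p=X[b];A=np.c_[p[:,:2]-p[:,:2].mean(0),np.ones(len(p))];print(np.linalg.lstsq(A,p[:,2],rcond=None)[0])
for uv,z in(((232,143),.111),((229,258),.111),((277,140),.119),((280,280),.119),((451,100),.102),((440,252),.102)):
    print(uv,onplane(f,[uv],z)[0].round(4), X[uv[1],uv[0]].round(4))
```

```text
[[223.3 160. ]
 [224.1 168. ]
 [224.2 176. ]
 [226.2 184. ]] [[225.8 232. ]
 [229.2 240. ]]
[0.4486 0.2799 0.1114] [0.4474 0.2185 0.1114] [0.4481 0.2498 0.1114] dir 1.18
range z [array([0.4473, 0.2814, 0.1199]), array([0.4479, 0.2642, 0.1195]), array([0.447 , 0.2464, 0.119 ]), array([0.444 , 0.2277, 0.1174])]
[-0.09592915  0.00418676  0.11323063]
(232, 143) [0.456  0.2914 0.111 ] [0.4548 0.2923 0.1183]
(229, 258) [0.4458 0.2035 0.111 ] [0.4448 0.2072 0.119 ]
(277, 140) [0.487  0.2917 0.119 ] [0.4881 0.2912 0.1156]
(280, 280) [0.4837 0.1805 0.119 ] [0.4843 0.1793 0.1169]
(451, 100) [0.654  0.3128 0.102 ] [0.6724 0.3119 0.0815]
(440, 252) [0.6562 0.1659 0.102 ] [0.7479 0.1064 0.0011]
```

Bar L is at (0.4475, 0.248) in both the wrist and top views. The lid edge measures 38 mm behind it, against 39 mm expected. Now I'll grasp it.

```bash
cat >> h.py <<'E'
def grasp(bar,yaw):
    p,e=tcp_for(bar,yaw,off=.008-.06); robot.goto(p,e)
    p,e=tcp_for(bar,yaw); hit=robot.move_straight(p,vel=.1,contact_N=8); say("down hit=%s"%hit)
    if hit: return False
    robot.sleep(.1); s0=say("pre"); robot.grip(0,20); robot.sleep(.1); s1=say("gripped"); return True
E
python3 - <<'E'
from h import *
grasp([.4475,.248,.1115],-.0514)
f=robot.grab_frame("wrist");cv2.imwrite("pics/w2.png",f["image"][:,:,::-1])
E
```

```text
down hit=False t 3.86 tcp [0.4505 0.2483 0.1047] F [0.72 0.1  0.42] op 0.3
pre t 3.96 tcp [0.4503 0.2484 0.1048] F [ 0.02 -0.23 -0.29] op 0.301
gripped t 4.33 tcp [0.4502 0.2482 0.1042] F [2.19 0.51 0.22] op 0.132
```

View pics/w2.png

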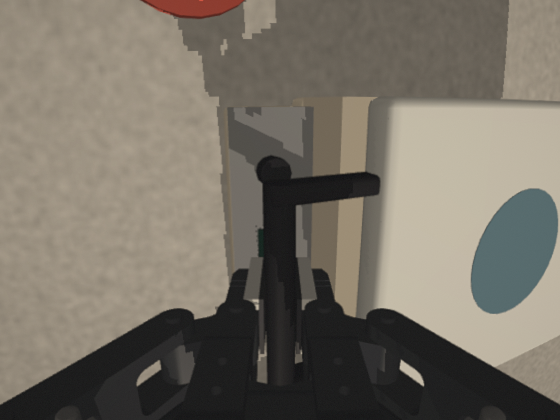

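```bash
cat >> h.py <<'E'
R0=.21406
def swing(st,targets,vel=.08,lim=8.,cn=7.,verbose=True):
    """st: dict hinge(3),yaw,off(3 correction). targets: list of lid angles. returns angle reached, stopped?"""
    yaw=st["yaw"]; fx=np.array([np.cos(yaw),np.sin(yaw),0]); Z=np.array([0,0,1.])
    for th in targets:
        a=th+.0234; r=-fx*np.cos(a)+Z*np.sin(a); t=fx*np.sin(a)+Z*np.cos(a)
        p=st["hinge"]+r*(R0+st["dr"]); q,e=tcp_for(p,yaw)
        hit=robot.move_straight(q,vel=vel,contact_N=cn); s=robot.sense(); F=s["wrist_force"]
        F=(F+robot.sense()["wrist_force"])/2
        ba=s["tcp_pos"]-att(yaw)[1][:,2]*.008-st["hinge"]; act=np.arctan2(ba[2],-ba@fx)-.0234
        Ft=-F@t; Fr=F@r; st["dr"]+=np.clip(Fr*st.get("k",.00015),-.001,.001)
        if verbose: print("th %.2f act %.3f Ft %.2f Fr %.2f Fy %.2f dr %.4f hit %s t %.2f"%(th,act,Ft,Fr,F[1],st["dr"],hit,s["t"]))
        if hit or Ft>lim: return act,True
    return act,False
def start(bar,yaw):
    fx=np.array([np.cos(yaw),np.sin(yaw),0]); a=np.arcsin((bar[2]-.086)/R0)
    return dict(hinge=np.array(bar)*[1,1,0]+[0,0,.086]+fx*R0*np.cos(a),yaw=yaw,dr=0.),a-.0234
import pickle
def save(st): pickle.dump(st,open("st.pkl","wb"))
def load(): return pickle.load(open("st.pkl","rb"))
E
python3 - <<'E'
from h import *
st,th0=start([.4475,.248,.1115],-.0514); print(st,th0)
swing(st,np.arange(.14,.36,.05)); save(st)
E
```

```text
{'hinge': array([0.65975503, 0.23708047, 0.086     ]), 'yaw': -0.0514, 'dr': 0.0} 0.09600904262857084
th 0.14 act 0.140 Ft 1.95 Fr -4.52 Fy 0.38 dr -0.0007 hit False t 4.64
th 0.19 act 0.187 Ft 2.60 Fr -0.03 Fy 1.51 dr -0.0007 hit False t 4.92
th 0.24 act 0.237 Ft 1.30 Fr 2.97 Fy 0.83 dr -0.0002 hit False t 5.21
th 0.29 act 0.288 Ft 2.24 Fr 2.91 Fy 1.03 dr 0.0002 hit False t 5.49
th 0.34 act 0.339 Ft 3.09 Fr 3.05 Fy 0.87 dr 0.0007 hit False t 5.78
```

Run:
```python
from h import *
st=load(); print(swing(st,np.arange(.38,.71,.04),lim=7,cn=6)); save(st)
```

```text
th 0.38 act 0.381 Ft 2.31 Fr 3.49 Fy 0.66 dr 0.0012 hit False t 6.03
th 0.42 act 0.422 Ft 2.57 Fr 2.35 Fy 1.09 dr 0.0015 hit False t 6.29
th 0.46 act 0.463 Ft 2.03 Fr -0.04 Fy 0.40 dr 0.0015 hit False t 6.55
th 0.50 act 0.501 Ft 3.12 Fr 1.46 Fy 1.15 dr 0.0017 hit False t 6.81
th 0.54 act 0.541 Ft 2.34 Fr 2.20 Fy 0.65 dr 0.0021 hit False t 7.07
th 0.58 act 0.582 Ft 2.17 Fr 1.92 Fy 0.95 dr 0.0024 hit False t 7.33
th 0.62 act 0.623 Ft 2.23 Fr 1.86 Fy 0.47 dr 0.0026 hit False t 7.58
th 0.66 act 0.663 Ft 2.11 Fr 1.98 Fy 0.49 dr 0.0029 hit False t 7.84
th 0.70 act 0.704 Ft 1.53 Fr 1.58 Fy 0.76 dr 0.0032 hit False t 8.10
(np.float64(0.7036683725681963), False)
```

Lid L stays flat at about 2 N well past 0.4 rad, so it is sound. I'll open it to the stop.

Run:
```python
from h import *
st=load(); print(swing(st,[.8,.9,1.0,1.1,1.2,1.3,1.36,1.40,1.44,1.46,1.48,1.5],vel=.1,lim=6,cn=6)); save(st)
f=robot.grab_frame("scene");cv2.imwrite("pics/s3.png",f["image"][:,:,::-1])
f=robot.grab_frame("wrist");cv2.imwrite("pics/w3.png",f["image"][:,:,::-1])
```

```text
th 0.80 act 0.805 Ft 0.06 Fr 7.54 Fy -0.12 dr 0.0042 hit False t 8.47
th 0.90 act 0.839 Ft -0.08 Fr 3.11 Fy 1.05 dr 0.0046 hit True t 8.68
(np.float64(0.8388614003423132), True)
```

View pics/s3.png

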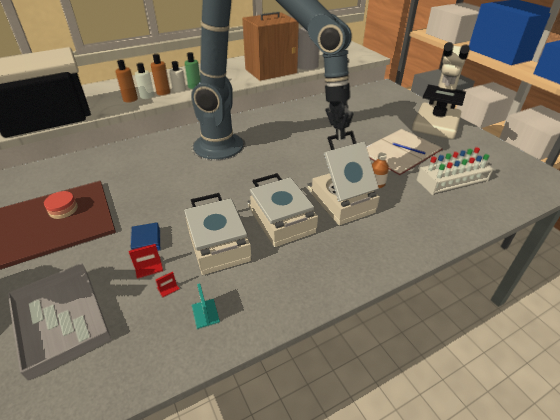

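View pics/w3.png

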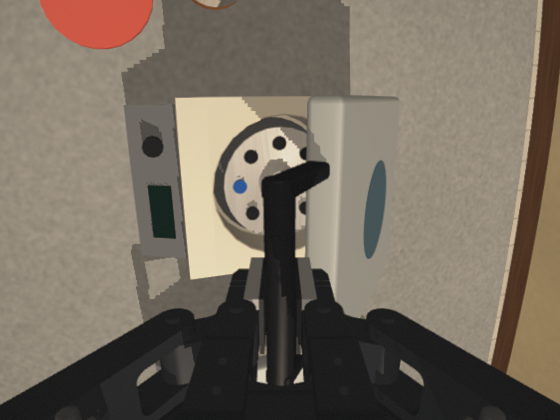

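Run:
```python
from h import *
st=load(); st["k"]=.0003; print(swing(st,[.86,.91,.96,1.01,1.06,1.11,1.16,1.21,1.26,1.31,1.36,1.40,1.43,1.45,1.47,1.49],vel=.1,lim=6,cn=8)); save(st)
```

```text
th 0.86 act 0.855 Ft 1.73 Fr -3.95 Fy 1.35 dr 0.0036 hit False t 9.03
th 0.91 act 0.899 Ft -0.02 Fr 2.71 Fy 0.76 dr 0.0045 hit True t 9.23
(np.float64(0.8988021098454706), True)
```

Run:
```python
from h import *
st=load(); st["k"]=.0002; print(swing(st,[.94,.99,1.04,1.09,1.14,1.19,1.24,1.29,1.34,1.38,1.41,1.44,1.46,1.48],vel=.08,lim=6,cn=12)); save(st)
```

```text
th 0.94 act 0.937 Ft 1.67 Fr 0.54 Fy 0.67 dr 0.0046 hit False t 9.51
th 0.99 act 0.990 Ft 1.24 Fr 1.85 Fy 0.83 dr 0.0049 hit False t 9.79
th 1.04 act 1.041 Ft 1.96 Fr 1.55 Fy 0.77 dr 0.0052 hit False t 10.07
th 1.09 act 1.091 Ft 1.16 Fr 3.28 Fy 0.76 dr 0.0059 hit False t 10.36
th 1.14 act 1.140 Ft 1.88 Fr 1.21 Fy 0.59 dr 0.0061 hit False t 10.64
th 1.19 act 1.191 Ft 2.02 Fr 1.13 Fy 1.27 dr 0.0064 hit False t 10.93
th 1.24 act 1.241 Ft 1.96 Fr 0.72 Fy 0.58 dr 0.0065 hit False t 11.22
th 1.29 act 1.291 Ft 1.55 Fr 2.06 Fy 0.46 dr 0.0069 hit False t 11.52
th 1.34 act 1.341 Ft 1.23 Fr 1.33 Fy 1.41 dr 0.0072 hit False t 11.81
th 1.38 act 1.381 Ft 2.29 Fr 0.90 Fy 1.43 dr 0.0074 hit False t 12.07
th 1.41 act 1.410 Ft 2.79 Fr 0.47 Fy 1.53 dr 0.0075 hit False t 12.32
th 1.44 act 1.440 Ft 1.93 Fr 0.57 Fy 1.68 dr 0.0076 hit False t 12.57
th 1.46 act 1.459 Ft 3.84 Fr 0.45 Fy 0.99 dr 0.0077 hit False t 12.82
th 1.48 act 1.477 Ft 6.02 Fr 1.02 Fy 0.78 dr 0.0079 hit False t 13.07
(np.float64(1.476584117011868), True)
```

```bash
cat >> h.py <<'E'
def release(yaw):
    robot.grip(.32,20); s=say("released"); 
    robot.move_straight(list(s["tcp_pos"]-att(yaw)[1][:,2]*.08),vel=.2); say("back")
E
python3 - <<'E'
from h import *
release(-.0514)
f=robot.grab_frame("scene");cv2.imwrite("pics/s4.png",f["image"][:,:,::-1])
bar=[.4342,.0126,.1012];yaw=-.0329
if grasp(bar,yaw):
    st,th0=start(bar,yaw);st["k"]=.0001
    print(swing(st,np.arange(.09,.36,.05),cn=9)); save(st)
E
```

```text
released t 13.38 tcp [0.6481 0.2369 0.3   ] F [-0.35 -0.59  0.76] op 0.322
back t 13.93 tcp [0.6243 0.2378 0.3758] F [ 0.2  -0.75 -0.13] op 0.323
down hit=False t 16.14 tcp [0.4369 0.0125 0.0938] F [-0.06  0.66  0.01] op 0.318
pre t 16.24 tcp [0.437  0.0127 0.0942] F [-0.13 -0.57 -0.9 ] op 0.315
gripped t 16.62 tcp [0.4366 0.0126 0.0938] F [-0.24 -0.25  1.55] op 0.133
th 0.09 act 0.090 Ft 1.97 Fr -1.43 Fy 0.24 dr -0.0001 hit False t 16.88
th 0.14 act 0.138 Ft 1.81 Fr -0.33 Fy -0.31 dr -0.0002 hit False t 17.17
th 0.19 act 0.187 Ft 2.65 Fr 0.37 Fy -0.05 dr -0.0001 hit False t 17.45
th 0.24 act 0.236 Ft 1.94 Fr 2.69 Fy 0.65 dr 0.0001 hit False t 17.73
th 0.29 act 0.287 Ft 2.52 Fr 3.74 Fy 0.16 dr 0.0005 hit False t 18.02
th 0.34 act 0.338 Ft 2.76 Fr 4.28 Fy 0.44 dr 0.0009 hit False t 18.30
(np.float64(0.33794999980477836), False)
```

View pics/s4.png

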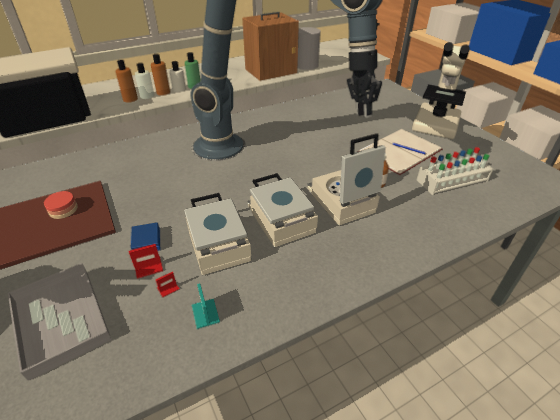

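Lid L stands upright, with its handle at about (365,145). Lid M needs about 2.5 N so far, so I'll continue in fine steps.

Run:
```python
from h import *
st=load(); st["k"]=.00015; print(swing(st,np.arange(.37,.72,.035),lim=7,cn=6)); save(st)
```

```text
th 0.37 act 0.369 Ft 2.59 Fr 4.75 Fy 0.49 dr 0.0016 hit False t 18.55
th 0.41 act 0.407 Ft 2.50 Fr 3.09 Fy 0.04 dr 0.0021 hit False t 18.80
th 0.44 act 0.443 Ft 2.00 Fr 0.32 Fy -0.18 dr 0.0022 hit False t 19.05
th 0.48 act 0.476 Ft 2.75 Fr 2.08 Fy -0.53 dr 0.0025 hit False t 19.30
th 0.51 act 0.512 Ft 2.48 Fr 0.49 Fy -0.07 dr 0.0025 hit False t 19.55
th 0.55 act 0.545 Ft 2.76 Fr 1.43 Fy -0.38 dr 0.0028 hit False t 19.80
th 0.58 act 0.581 Ft 1.92 Fr 1.37 Fy 0.14 dr 0.0030 hit False t 20.05
th 0.62 act 0.616 Ft 2.89 Fr 1.03 Fy -0.44 dr 0.0031 hit False t 20.30
th 0.65 act 0.651 Ft 2.12 Fr 2.82 Fy -0.44 dr 0.0035 hit False t 20.55
th 0.69 act 0.687 Ft 1.28 Fr 0.87 Fy 0.46 dr 0.0037 hit False t 20.80
(np.float64(0.6868891225574031), False)
```

M is flat at about 2.5 N to 0.69 rad, so it is sound too. I'll open it fully.

Run:
```python
from h import *
st=load(); r=swing(st,[.73,.78,.83,.88,.93,.98,1.03,1.08,1.13,1.18,1.23,1.28,1.33,1.38,1.42,1.45,1.47,1.49],vel=.09,lim=6,cn=12); print(r); save(st)
if r[0]>1.44:
    release(st["yaw"])
    f=robot.grab_frame("scene");cv2.imwrite("pics/s5.png",f["image"][:,:,::-1])
```

```text
th 0.73 act 0.731 Ft 1.69 Fr 3.32 Fy 0.45 dr 0.0042 hit False t 21.06
th 0.78 act 0.782 Ft 1.38 Fr 3.43 Fy 0.40 dr 0.0047 hit False t 21.33
th 0.83 act 0.832 Ft 1.83 Fr 2.66 Fy 0.02 dr 0.0051 hit False t 21.61
th 0.88 act 0.882 Ft 1.83 Fr 2.32 Fy 0.27 dr 0.0054 hit False t 21.88
th 0.93 act 0.932 Ft 1.53 Fr 1.28 Fy 0.43 dr 0.0056 hit False t 22.16
th 0.98 act 0.981 Ft 1.34 Fr 4.20 Fy 0.28 dr 0.0063 hit False t 22.43
th 1.03 act 1.031 Ft 1.11 Fr 2.16 Fy 0.22 dr 0.0066 hit False t 22.71
th 1.08 act 1.080 Ft 2.33 Fr 0.12 Fy 0.73 dr 0.0066 hit False t 22.98
th 1.13 act 1.131 Ft 1.28 Fr 0.62 Fy 0.43 dr 0.0067 hit False t 23.26
th 1.18 act 1.180 Ft 0.76 Fr 0.57 Fy -0.71 dr 0.0068 hit False t 23.53
th 1.23 act 1.231 Ft 1.66 Fr 1.70 Fy 0.77 dr 0.0070 hit False t 23.81
th 1.28 act 1.280 Ft 1.55 Fr 1.04 Fy 0.02 dr 0.0072 hit False t 24.08
th 1.33 act 1.330 Ft 2.04 Fr 0.36 Fy 1.20 dr 0.0072 hit False t 24.36
th 1.38 act 1.380 Ft 0.41 Fr -0.23 Fy -0.27 dr 0.0072 hit False t 24.63
th 1.42 act 1.420 Ft 2.41 Fr 0.87 Fy -0.40 dr 0.0073 hit False t 24.88
th 1.45 act 1.450 Ft 1.87 Fr 0.87 Fy 0.02 dr 0.0075 hit False t 25.13
th 1.47 act 1.468 Ft 5.04 Fr 2.37 Fy 0.52 dr 0.0078 hit False t 25.38
th 1.49 act 1.485 Ft 6.81 Fr 2.57 Fy -0.17 dr 0.0082 hit False t 25.63
(np.float64(1.4852287520833998), True)
released t 25.94 tcp [0.6378 0.0059 0.3001] F [-0.82 -0.18 -0.6 ] op 0.318
back t 26.49 tcp [0.6141 0.0068 0.3761] F [ 0.22  0.55 -0.87] op 0.323
```

Run:
```python
from h import *
bar=[.4415,-.2036,.103];yaw=-.1137
if grasp(bar,yaw):
    st,th0=start(bar,yaw);st["k"]=.00015
    print(swing(st,[.10,.15,.20,.25,.30,.34,.37,.39,.41,.43,.45,.47,.49,.51],cn=7,lim=6.5)); save(st)
```

```text
down hit=False t 28.64 tcp [ 0.4443 -0.2041  0.0958] F [ 0.47  0.11 -0.04] op 0.319
pre t 28.74 tcp [ 0.4443 -0.204   0.0961] F [-0.08 -0.56 -0.26] op 0.321
gripped t 29.12 tcp [ 0.4439 -0.2038  0.0955] F [-1.71  0.05  0.38] op 0.133
th 0.10 act 0.099 Ft 1.85 Fr -1.70 Fy 0.15 dr -0.0003 hit False t 29.38
th 0.15 act 0.147 Ft 2.82 Fr 0.58 Fy 0.06 dr -0.0002 hit False t 29.67
th 0.20 act 0.197 Ft 2.55 Fr 0.72 Fy -0.26 dr -0.0001 hit False t 29.95
th 0.25 act 0.247 Ft 2.49 Fr 2.75 Fy 0.97 dr 0.0004 hit False t 30.23
th 0.30 act 0.298 Ft 2.77 Fr 5.01 Fy 0.66 dr 0.0011 hit False t 30.52
th 0.34 act 0.340 Ft 1.80 Fr 1.57 Fy 0.92 dr 0.0013 hit False t 30.77
th 0.37 act 0.370 Ft 3.50 Fr 1.91 Fy 0.57 dr 0.0016 hit False t 31.02
th 0.39 act 0.392 Ft 2.62 Fr -1.30 Fy 0.53 dr 0.0014 hit False t 31.27
th 0.41 act 0.410 Ft 3.73 Fr -0.21 Fy 0.78 dr 0.0014 hit False t 31.52
th 0.43 act 0.430 Ft 2.91 Fr 1.15 Fy 0.48 dr 0.0016 hit False t 31.77
th 0.45 act 0.450 Ft 4.17 Fr -0.17 Fy -0.07 dr 0.0015 hit False t 32.02
th 0.47 act 0.468 Ft 4.73 Fr 1.30 Fy 0.14 dr 0.0017 hit False t 32.27
th 0.49 act 0.488 Ft 7.01 Fr -0.48 Fy -0.51 dr 0.0017 hit False t 32.52
(np.float64(0.4883594573028498), True)
```

View pics/s5.png

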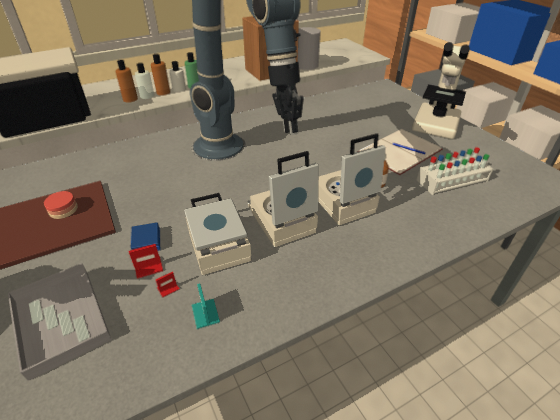

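R stiffens past 0.43 rad: the tangential force climbs from 3 to 7 N by 0.49, where the other two stayed flat. I'll stop here and lower it.

Run:
```python
from h import *
st=load(); st["k"]=.0001
yaw=st["yaw"];fx=np.array([np.cos(yaw),np.sin(yaw),0]);Z=np.array([0,0,1.])
swing(st,[.44,.39,.34,.29,.24,.19,.14,.10,.06],cn=12,lim=12)
for th in np.arange(.04,-.05,-.01):
    swing(st,[th],cn=12,lim=12,vel=.06)
    F=robot.sense()["wrist_force"]
    if F[2]>8: break
save(st); say()
f=robot.grab_frame("top");cv2.imwrite("pics/t6.png",f["image"][:,:,::-1])
X=cloud(f);hsv=cv2.cvtColor(f["image"],cv2.COLOR_RGB2HSV)
m=(hsv[...,1]<66)&(hsv[...,2]>140)&(X[...,2]>.085)&(X[...,2]<.14)&(X[...,0]>.5)&(X[...,0]<.66)&(X[...,1]<-.14)&(X[...,1]>-.3)
p=X[cv2.erode(m.astype(np.uint8),np.ones((5,5)))>0];A=np.c_[p[:,:2]-p[:,:2].mean(0),np.ones(len(p))]
print(len(p),np.linalg.lstsq(A,p[:,2],rcond=None)[0].round(4))
```

```text
th 0.44 act 0.442 Ft 2.11 Fr 4.70 Fy 2.17 dr 0.0021 hit False t 32.81
th 0.39 act 0.395 Ft 2.29 Fr 1.98 Fy 1.05 dr 0.0023 hit False t 33.09
th 0.34 act 0.345 Ft 1.58 Fr -0.19 Fy 0.23 dr 0.0023 hit False t 33.38
th 0.29 act 0.294 Ft 1.18 Fr -1.06 Fy -0.03 dr 0.0022 hit False t 33.66
th 0.24 act 0.243 Ft 1.72 Fr -2.88 Fy -0.21 dr 0.0019 hit False t 33.94
th 0.19 act 0.193 Ft 1.88 Fr -4.46 Fy -1.19 dr 0.0015 hit False t 34.23
th 0.14 act 0.142 Ft 2.48 Fr -3.37 Fy -0.10 dr 0.0011 hit False t 34.51
th 0.10 act 0.101 Ft 1.14 Fr -1.99 Fy 0.18 dr 0.0009 hit False t 34.77
th 0.06 act 0.061 Ft 1.80 Fr -2.77 Fy -0.60 dr 0.0007 hit False t 35.02
th 0.04 act 0.040 Ft 0.78 Fr -0.21 Fy -0.24 dr 0.0006 hit False t 35.27
th 0.03 act 0.030 Ft -0.11 Fr -0.58 Fy -0.20 dr 0.0006 hit False t 35.52
th 0.02 act 0.019 Ft 0.45 Fr -0.59 Fy -0.76 dr 0.0005 hit False t 35.77
th 0.01 act 0.009 Ft 0.43 Fr -0.50 Fy 0.82 dr 0.0005 hit False t 36.02
th -0.00 act -0.001 Ft -0.14 Fr 0.62 Fy -1.13 dr 0.0005 hit False t 36.27
th -0.01 act -0.010 Ft -1.98 Fr 2.51 Fy 0.02 dr 0.0008 hit False t 36.52
th -0.02 act -0.019 Ft -3.58 Fr 2.25 Fy -0.32 dr 0.0010 hit False t 36.77
th -0.03 act -0.028 Ft -6.87 Fr 2.99 Fy 1.23 dr 0.0013 hit False t 37.02
th -0.04 act -0.037 Ft -8.17 Fr 1.00 Fy 0.54 dr 0.0014 hit False t 37.27
 t 37.27 tcp [ 0.4427 -0.2041  0.0755] F [-1.09  0.54  8.16] op 0.128
1402 [ 0.0472 -0.0056  0.0982]
```

Run:
```python
from h import *
yaw=-.1137
release(yaw)
f=robot.grab_frame("top");cv2.imwrite("pics/t7.png",f["image"][:,:,::-1])
X=cloud(f);hsv=cv2.cvtColor(f["image"],cv2.COLOR_RGB2HSV)
m=(hsv[...,1]<66)&(hsv[...,2]>140)&(X[...,2]>.085)&(X[...,2]<.14)&(X[...,0]>.48)&(X[...,0]<.66)&(X[...,1]<-.12)&(X[...,1]>-.31)
m=cv2.morphologyEx(m.astype(np.uint8),cv2.MORPH_OPEN,np.ones((3,3)))
p=X[cv2.erode(m,np.ones((5,5)))>0];A=np.c_[p[:,:2]-p[:,:2].mean(0),np.ones(len(p))]
print(len(p),np.linalg.lstsq(A,p[:,2],rcond=None)[0].round(4))
b=max(blobs(m,500),key=lambda t:t[1][4])[0]
cs,_=cv2.findContours(b.astype(np.uint8),cv2.RETR_EXTERNAL,cv2.CHAIN_APPROX_NONE)
print("lid",rect(onplane(f,max(cs,key=len)[:,0],.102)[:,:2]))
teal=(hsv[...,0]>85)&(hsv[...,0]<110)&(hsv[...,1]>60)&(X[...,0]>.48)&(X[...,0]<.66)&(X[...,1]<-.12)&(X[...,1]>-.31)
uv=np.argwhere(teal)[:,::-1]; print("disc",len(uv),onplane(f,uv,.102).mean(0))
# sign, both views
g=robot.grab_frame("scene");
for n,fr in(("top",f),("scene",g)):
    Y=cloud(fr);h=cv2.cvtColor(fr["image"],cv2.COLOR_RGB2HSV)
    red=((h[...,0]<8)|(h[...,0]>172))&(h[...,1]>150)&(abs(Y[...,0]-.55)<.08)&(abs(Y[...,1]+.42)<.08)
    p=Y[red]; up=p[(p[:,2]>.03)]; ft=p[(p[:,2]<.014)]
    print(n,red.sum(),"up",len(up),up.min(0).round(3),up.max(0).round(3),rect(up[:,:2]),"foot",len(ft),rect(ft[:,:2]) if len(ft)>5 else "")
    v=fr["image"]; 
    hi=up[up[:,2]>.06] ; print("  top pts",len(hi),hi.mean(0).round(4) if len(hi) else "", rect(hi[:,:2]) if len(hi)>4 else "")
cv2.imwrite("pics/c7.png",np.hstack([cv2.resize(f["image"][180:290,360:450],(450,550),interpolation=cv2.INTER_CUBIC)])[:,:,::-1])
```

```text
released t 37.62 tcp [ 0.4417 -0.2034  0.0745] F [-0.69  0.22  0.05] op 0.32
back t 38.17 tcp [ 0.4184 -0.1999  0.1508] F [ 0.33  0.67 -0.13] op 0.319
1655 [ 0.0054 -0.0016  0.1014]
lid ((0.5607523918151855, -0.2163158655166626), (0.1467037945985794, 0.16177715361118317), 83.45750427246094)
disc 22 [ 0.55437256 -0.2087194   0.102     ]
top 483 up 127 [ 0.54 -0.47  0.03] [ 0.556 -0.394  0.088] ((0.5477832555770874, -0.4317905306816101), (0.0750875249505043, 0.009731190279126167), 84.50597381591797) foot 338 ((0.5743747353553772, -0.4320249855518341), (0.12216698378324509, 0.0909128189086914), 7.127292156219482)
  top pts 100 [ 0.5475 -0.4291  0.0794] ((0.5477702021598816, -0.43192625045776367), (0.07481485605239868, 0.009731190279126167), 84.50597381591797)
scene 692 up 333 [ 0.495 -0.468  0.03 ] [ 0.557 -0.391  0.087] ((0.5242600440979004, -0.4297262132167816), (0.07280789315700531, 0.0630057230591774), 86.5541763305664) foot 256 ((0.5549725294113159, -0.43138551712036133), (0.052198853343725204, 0.07761496305465698), 1.0778337717056274)
  top pts 208 [ 0.5507 -0.4312  0.0745] ((0.5488300323486328, -0.4308300316333771), (0.07236407697200775, 0.012051262892782688), 84.56838989257812)
```

View pics/c7.png

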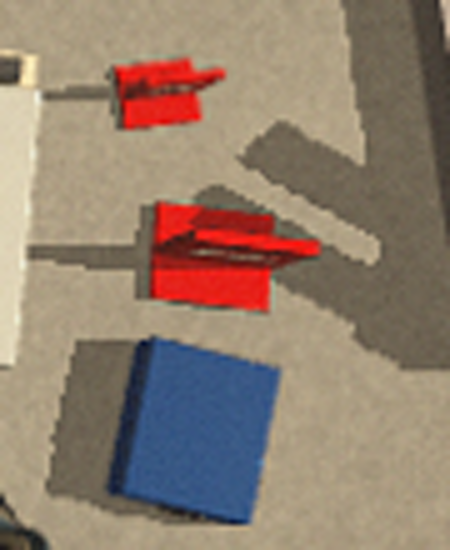

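The plate of the larger sign is at (0.548, -0.432) in both views: 75 mm wide, top at about 0.084, yaw -0.096. The enlarged crop shows it at about (215,255), larger than the small one at (160,95). Lid R is now flat (slope 0.005, height 0.1014), so it is shut. Next I'll pick up the sign.

Run:
```python
from h import *
yaw=-.096; e,_=att(yaw,0.)
s=robot.sense(); 
robot.move_straight(list(s["tcp_pos"]+[0,0,.1]),vel=.25)
x,y=.548,-.4315
robot.goto([x,y,.16],e); robot.grip(.5,25); say("above")
print(robot.move_straight([x,y,.060],vel=.12,contact_N=6)); say("low")
robot.grip(0,25); robot.sleep(.1); say("gripped")
f=robot.grab_frame("wrist");cv2.imwrite("pics/w8.png",f["image"][:,:,::-1])
```

```text
above t 40.3 tcp [ 0.5485 -0.4306  0.1614] F [ 1.05 -0.02  0.23] op 0.498
False
low t 41.28 tcp [ 0.5484 -0.4321  0.0609] F [-0.48 -0.04 -0.07] op 0.5
gripped t 41.78 tcp [ 0.5483 -0.4318  0.0608] F [0.21 1.09 5.11] op 0.087
```

View pics/w8.png

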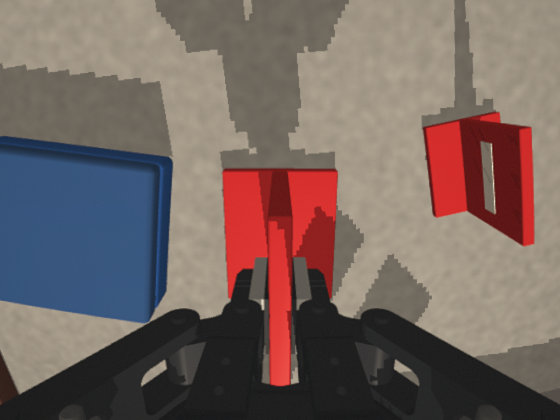

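The pads hold the plate centrally, around (280,300), with the foot clear of the blue box. Now I'll lift it and place it on lid R.

Run:
```python
from h import *
s=robot.sense(); x,y,z=s["tcp_pos"]; z0=z
robot.move_straight([x,y,z+.16],vel=.15); say("up")
e,_=att(-.1137,0.)
tx,ty=.562,-.2175
robot.move_straight([tx,ty,z0+.16],vel=.15,attitude=e); say("over")
robot.move_straight([tx,ty,z0+.107],vel=.1); robot.sleep(.1); say("near")
h=robot.move_straight([tx,ty,z0+.097],vel=.02,contact_N=3); say("touch %s"%h)
print("height above pick:",robot.sense()["tcp_pos"][2]-z0)
f=robot.grab_frame("scene");cv2.imwrite("pics/s9.png",cv2.resize(f["image"][130:300,130:400],None,fx=2.9,fy=2.9)[:,:,::-1])
```

```text
up t 43.06 tcp [ 0.548  -0.4312  0.2195] F [ 0.53  0.34 -1.64] op 0.088
over t 44.64 tcp [ 0.5617 -0.2186  0.221 ] F [-0.51 -0.06 -1.19] op 0.089
near t 45.42 tcp [ 0.5624 -0.2179  0.1685] F [-0.29  0.43 -1.65] op 0.09
touch True t 45.81 tcp [ 0.5621 -0.2175  0.1616] F [-0.18  0.66  2.21] op 0.088
height above pick: 0.10082750195392046
```

View pics/s9.png

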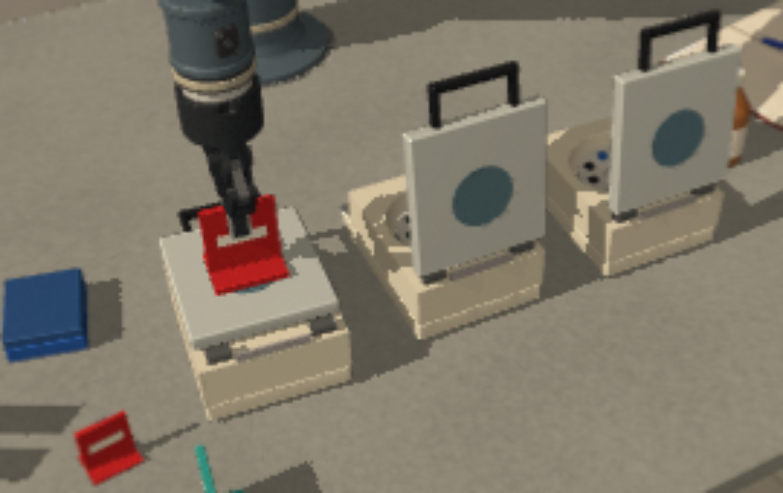

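The sign's foot rests on lid R. It touched 101 mm above the pick height, against 102 mm expected. I'll release it, back off and check.

Run:
```python
from h import *
robot.grip(.45); robot.sleep(.1); s=say("open")
robot.move_straight(list(s["tcp_pos"]+[0,0,.12]),vel=.15)
p=robot.sense()["tcp_pos"]; robot.goto([.42,-.45,.35],att(-.8,0.)[0]); say("away")
f=robot.grab_frame("scene");cv2.imwrite("pics/s10.png",cv2.resize(f["image"][130:300,130:400],None,fx=2.9,fy=2.9)[:,:,::-1])
g=robot.grab_frame("top");cv2.imwrite("pics/t10.png",g["image"][:,:,::-1])
X=cloud(g);hsv=cv2.cvtColor(g["image"],cv2.COLOR_RGB2HSV)
m=(hsv[...,1]<66)&(hsv[...,2]>140)&(X[...,2]>.085)&(X[...,2]<.12)&(X[...,0]>.48)&(X[...,0]<.66)&(X[...,1]<-.12)&(X[...,1]>-.31)
p=X[cv2.erode(m.astype(np.uint8),np.ones((5,5)))>0];A=np.c_[p[:,:2]-p[:,:2].mean(0),np.ones(len(p))]
print("lid R",len(p),np.linalg.lstsq(A,p[:,2],rcond=None)[0].round(4))
Y=cloud(f);h=cv2.cvtColor(f["image"],cv2.COLOR_RGB2HSV)
red=((h[...,0]<8)|(h[...,0]>172))&(h[...,1]>150)&(abs(Y[...,0]-.56)<.08)&(abs(Y[...,1]+.22)<.08)
q=Y[red];print("sign z",np.percentile(q[:,2],[1,50,99]).round(3))
for n,hx in(("L",(.66,.237)),("M",(.648,.0056))):
    for c,XX in(("scene",Y),):
        hh=cv2.cvtColor(f["image"],cv2.COLOR_RGB2HSV)
        m=(hh[...,1]<70)&(XX[...,2]>.11)&(XX[...,2]<.25)&(abs(XX[...,0]-hx[0])<.06)&(abs(XX[...,1]-hx[1])<.065)
        pp=XX[cv2.erode(m.astype(np.uint8),np.ones((3,3)))>0]; k=np.linalg.lstsq(np.c_[pp[:,1:]-pp[:,1:].mean(0),np.ones(len(pp))],pp[:,0],rcond=None)[0]
        print(n,len(pp),"lean dx/dz",k.round(3),"angle",1.5708-np.arctan(-k[1]))
```

```text
open t 46.36 tcp [ 0.5615 -0.217   0.1609] F [-0.24 -0.34  0.55] op 0.451
away t 48.39 tcp [ 0.4218 -0.4484  0.349 ] F [ 0.43  0.35 -0.09] op 0.446
lid R 1320 [ 0.0131 -0.      0.1008]
sign z [0.103 0.13  0.185]
L 1133 lean dx/dz [ 0.039 -0.114  0.664] angle 1.4568287590144349
M 1411 lean dx/dz [ 0.033 -0.113  0.652] angle 1.4578406994293054
```

View pics/s10.png

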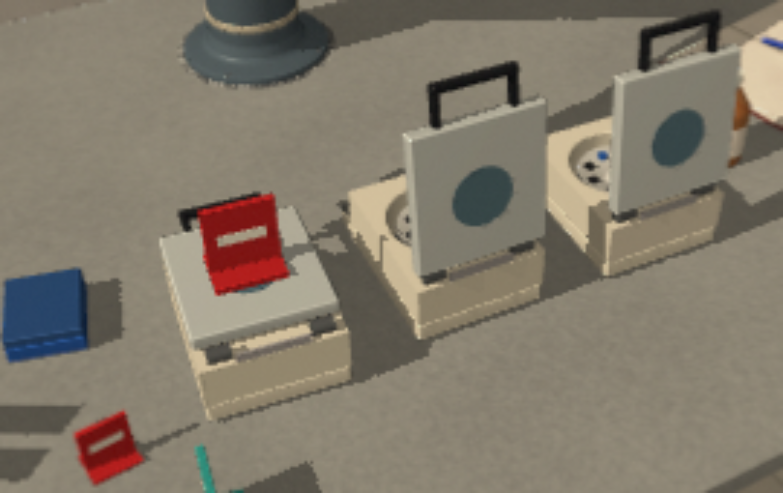

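View pics/t10.png

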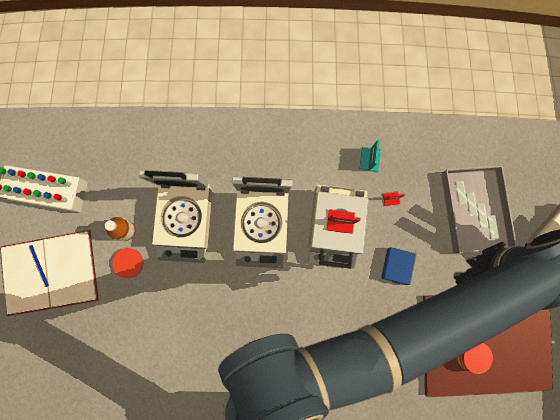

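Everything checks out: lids L and M are open at about 1.457 rad, lid R is shut, the sign is upright from z 0.103 to 0.185, and the bottle, dish and slide box are where they were. I'm handing in.

Run:
```python
from plant import robot
robot.close_job()
```

```text
the job is handed in; nothing more can be done
```

The job is done and handed in, after about 48 s of robot time. The centrifuge with the binding hinge is the right-hand one, at y ≈ -0.22. The pictures don't show the a/b/c letters, so I name the machines by position.

- **Sound lids (left and middle):** both took a steady 1–3 N all the way up. They now stand at the open stop, measured at about 1.457 rad against a stop of 1.45.
- **Binding lid (right):** the force at the handle rose from about 3 N to 7 N between 0.43 and 0.49 rad. I stopped there, well under the 19 N limit, lowered it and pressed it onto its shut stop with about 8 N.
- **Sign:** the larger red sign stands upright on the shut lid, with its foot at about 0.103 m and its top at about 0.185 m.
- **Bottle, dish and slide box:** all three are at the same places in the last top view as at the start.

**Unexpected or inconsistent readings:**
- All three lids started slightly ajar, at about 0.05–0.10 rad.
- While opening the left lid, my contact stop tripped twice between 0.8 and 0.9 rad. The load was along the lid, not in the opening direction (about 0 N there), so I carried on in smaller steps.
- The tilt I measured for the shut lid was 0.005 rad before the sign went on and 0.013 rad after. I put this down to depth-camera noise, as the slope reads slightly past shut rather than ajar.

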